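# Roll the length stop up to the tube

## Task

Two identical yellow tube fixtures stand on the bench; only one holds a steel tube. With a fingertip on the exposed rim of that fixture's recessed thumbwheel, roll the wheel until the steel stop plate has come up to the tube's end: touching it, or with no more than about 10 mm left between them. Move the stop only by its wheel (do not push the stop itself), do not shove the tube along, and leave the empty fixture's setting alone.

Things in the scene. Friction and masses are not known exactly. Their poses are not given: they have to be found in the camera images.
- thumbwheel: Wheel of the fixture with the tube: ridged alloy disc on edge, radius 40 mm, 18 wide, in a fixed yellow housing. Origin: its centre, 42 mm above bench; x axis = axle, level. Housing top is at 68 mm; the rim shows through a slot there, top at 82 mm, exposed chord 61 mm. Rub the top lightly in the stop's +y: stop moves +y, 1.5 mm per mm rolled. Takes about 2 N, stays put; repeat strokes are fine.
- stop: Stop of the fixture with the tube: steel plate 50 wide, 60 high, 10 mm thick, on a 64 x 28 mm carriage on two bars, its centreline 78 mm from the wheel's centre on the stop's +x side. Origin: centre of the face toward the tube, 76 mm above bench (plate top 107 mm). y axis: level, along the bars toward the tube, the direction of travel and of rolling; z up.
- tube_end (a point): Centre of the tube's end face toward the stop. Loose steel tube, 32 mm diameter, 130 mm long, about 0.35 kg, lying along the stop's y axis in two V saddles in line with the stop, axis 76 mm above bench. Its y in the stop's frame is the gap to close, 50 to 90 mm at the start.
- spare_stop: Stop of the identical empty fixture beside it, with its own thumbwheel in the same place; same shape, origin and axes as the other stop. Leave it as it is.
Not all that is in view belongs to the job. Leave any green or turquoise look-alike of the part that bears tube_end alone.

How it is judged (in metres and radians):
On the way:
1. a fingertip presses on the rim of the thumbwheel (contact force between the fingers and thumbwheel above 0.5 N), for 0.1 s.
At the end, for the whole second after the job is handed in: The stop's face is within 13 mm of the tube's end (or touching it) and at rest, the tube is less than 10 mm from where it lay, and the empty fixture's stop is less than 10 mm from where it was (y of tube_end in the frame of stop between -0.005 and 0.013 m and linear speed of stop below 0.005 m/s and distance of each of tube_end, spare_stop from where it was at the start of the episode below 0.01 m).
It fails at once if the robot pushes the stop itself (over 1 N) (contact force between any of the fingers, the arm and stop above 1 N).
It fails at once if the tube is shoved more than 15 mm (distance of tube_end from where it was at the start of the episode above 0.015 m).
It fails at once if the empty fixture's stop is moved more than 10 mm (distance of spare_stop from where it was at the start of the episode above 0.01 m).
It also fails if it takes over 45 s, if anything falls off the work surface, if the arm or the gripper's body presses on something with over 40 N, if the wrist force passes 120 N, or if a joint passes its speed limit or range.

## Robot

A 6-joint arm with a two-finger parallel gripper is mounted at the origin on the work surface. World frame = base frame: x ahead of the robot, y to its left, z up, the work surface at z = 0. Lengths are in mm, angles in rad, forces in N, time in s.
With the tool pointing down it reaches from about 275 to 1000 mm from the base axis. Payload 8.4 kg.
Tool frame: the origin (TCP) lies at the very end of the fingers, on their centre line; the grasp point (between the pads) lies 19 mm behind it (r.tcp_to_grasp is the distance from the TCP to the grasp point, in mm); z points along the fingers, y is the line along which they close (so a half turn about z gives the same grasp; the last joint's range is limited). The gripper opens to 85 mm and grips with 20 to 120 N. Pads are 22 mm wide; open, the fingers measure 114 mm over their backs; the gripper's body (76 mm by 85 mm) begins 54 mm behind the grasp point. The pads swing forward as they close: fully open they stand 13 mm farther back than shut.
Start: joints at [-1.331, 0.353, 1.633, -0, 1.155, -0.002], TCP at [149.655, -606.82, 191.781] pointing down, gripper open.
Joint ranges: [-2.63, 2.63], [-0.92, 2.1], [0.06, 2.66], [-1.3, 4.44], [0, 2.69], [-3.02, 3.02]. Speed limits (rad/s): [2.22, 2.22, 2.79, 3.14, 3.14, 3.14].

## Interface

Orientations are given as [roll, pitch, yaw] about the fixed x, y, z axes, in that order (R = Rz(yaw) Ry(pitch) Rx(roll)).
In Python, from rig import r gives the robot as it stands. The module is installed in compiled form; this text tells all that it offers.
- The arm moves only by the tool play_rows, never from a script. Its argument "rows" is a list of rows, each an object with "dp": the shift along the tool's x, y, z in units of 40 mm (1.0 is 40 mm), a list of three; "turn": the turn, a rotation vector about the tool's x, y, z in units of 6 degrees (1.0 is 6 degrees), a list of three; "fingers": the closure, from 0 (fully open) to 1 (shut). In form: [{"dp": [tx, ty, tz], "turn": [wx, wy, wz], "fingers": fingers}, ...]. A call has 1 to 5 rows; each row shifts and turns the commanded pose from where the row before left it, along the tool's axes as they then stand; what a row does not reach is not made up. A row lasts 1/12 s, in which the tool goes at most 41.7 mm and 7.16 degrees, less where a joint would pass 70% of its speed; a pose out of reach is approached as far as the arm can. A call is refused whole if a number of a shift passes 1 or a number of a turn 1, either way. A call with a gripper value outside its range is refused whole. The fingers move at their own pace and stop on an object; "force" is the grip in N (left out, the last holds). Time passes only in rows, so rows that do not move let the fingers close. It gives the time, the measured TCP pose, the force, the opening and the grip force at its end, in the units of the state.
- r.sense(): the state, without advancing time (a new reading comes with each control period).
- r.grab_frame(name): name is "scene" or "top" or "wrist"; returns a dict with "pixels" (384x512x3 uint8, red, green, blue), "fx", "fy", "cx", "cy" (pixels), "pose" (4x4, takes a point from camera to world coordinates). Camera axes: x right, y down, z forward; pixel columns grow to the right and rows downward; lengths in mm; the calibration is good to about 2 mm. A picture is of the moment at which its call begins. There is no depth.
- r.sign_off(): hands the job in; it is judged then, once.
The state is a dict: "clock": time; "qpos": joint angles; "qvel": joint speeds; "joint_efforts": joint torques, N m; "eef_pos": TCP position; "tcp_rot": TCP orientation; "contact_force": force on the tool from outside, world axes, zero at the start; "wrist_torque": the same for the moment, N m; "opening": opening from 0.0 (shut) to 1.0 (fully open); "grasp_force": force on a finger pad.
Only numpy, scipy, OpenCV 4.12 (cv2) and the standard library are available. Lean on these libraries where they do the work, as an engineer would, in place of code of your own. Each camera call takes 0.05 s, during which the arm holds its last target. There are 200 camera calls.

## Working session

There is one attempt and no reset: what is moved stays moved. The work goes in short steps, Python scripts to look and compute and a tool call to move; the robot and the scene stay as the last step left them, time stands still between calls to the robot, and variables do not carry over. Pictures are saved under pics/ and viewed, at most 10 in all, crops included, and the job is handed in when it is done.

Besides the shell and the picture viewer there is one more tool, called after ">>>" by a JSON object that holds its "op" and its "data". play_rows: Moves the arm, as the interface text tells. Its arguments: {"type":"object","properties":{"rows":{"type":"array"},"force":{"type":"number"}},"required":["rows"]}

```bash
mkdir -p pics
cat > h.py <<'E'
import numpy as np, cv2
from rig import r
def grab(n,f):
    d=r.grab_frame(n); cv2.imwrite('pics/'+f+'.png',d['pixels'][:,:,::-1]); np.savez('pics/'+f+'.npz',**d); return d
def ray(f,u,v,z):
    d=np.load('pics/'+f+'.npz'); P=d['pose']; w=P[:3,:3]@np.array([(u-d['cx'])/d['fx'],(v-d['cy'])/d['fy'],1]); c=P[:3,3]
    return c+w*(z-c[2])/w[2]
def proj(f,p):
    d=np.load('pics/'+f+'.npz'); P=d['pose']; q=P[:3,:3].T@(np.array(p)-P[:3,3]); return q[0]/q[2]*d['fx']+d['cx'],q[1]/q[2]*d['fy']+d['cy']
E
python3 - <<'E'
from h import *
a=grab('top','t0');b=grab('scene','s0')
for d in(a,b):print(d['pose'].round(2),d['fx'],d['cx'],d['cy'])
s=r.sense();print(s)
E
```

```text
[[-3.00000e-02 -1.00000e+00  6.00000e-02  4.08520e+02]
 [-1.00000e+00  3.00000e-02 -1.00000e-02  7.05900e+01]
 [ 1.00000e-02 -6.00000e-02 -1.00000e+00  1.24719e+03]
 [ 0.00000e+00  0.00000e+00  0.00000e+00  1.00000e+00]] 407.6731515571556 264.4376194054349 187.01805340632683
[[ 6.8000e-01  5.9000e-01 -4.3000e-01  9.9884e+02]
 [ 7.3000e-01 -5.5000e-01  4.0000e-01 -3.9176e+02]
 [ 0.0000e+00 -5.9000e-01 -8.1000e-01  1.0140e+03]
 [ 0.0000e+00  0.0000e+00  0.0000e+00  1.0000e+00]] 413.4510370947586 263.5905750165311 184.9288452339297
{'clock': 0.1, 'qpos': array([-1.33138904e+00,  3.53592413e-01,  1.63407028e+00,  1.03190406e-05,
        1.15519184e+00, -2.38025303e-03]), 'qvel': array([ 0.00102203, -0.00123109, -0.00162483, -0.00198059, -0.00047204,
       -0.00060951]), 'joint_efforts': array([-6.56434477e-04, -6.06356335e+01, -3.42819858e+01, -2.56716896e-05,
        3.93011898e-03, -2.36858955e-05]), 'eef_pos': array([ 149.5503784 , -606.34799703,  191.12383473]), 'tcp_rot': array([-3.14033079e+00, -1.24389228e-05,  2.41783362e-01]), 'contact_force': array([-0.15091212, -0.34513672,  0.0868333 ]), 'wrist_torque': array([-0.02333619,  0.02462389,  0.05122338]), 'grasp_force': 0.0, 'opening': 1.0009688909741923}
```

View pics/t0.png

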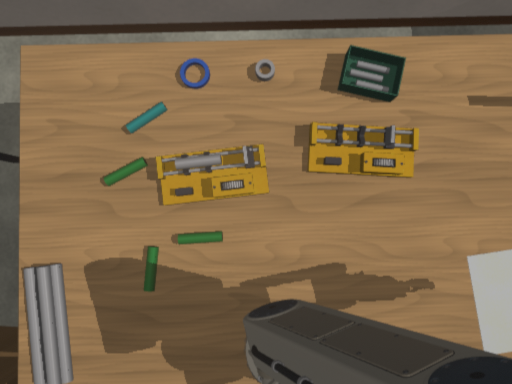

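View pics/s0.png

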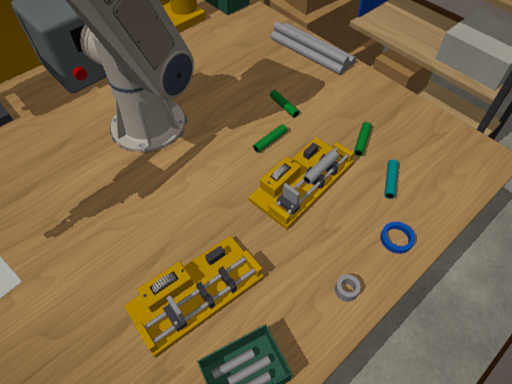

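The top view shows the loaded fixture with its wheel near (232,185), its stop near (250,157) and its tube end near (220,160). The empty fixture has its wheel near (384,162). I'll enlarge the loaded one.

Run:
```python
from h import *
a=cv2.imread('pics/t0.png')[135:215,150:280];b=cv2.imread('pics/s0.png')[130:230,240:365]
a=cv2.resize(a,None,fx=6,fy=6,interpolation=2)[:, :780];cv2.imwrite('pics/c1.png',a)
b=cv2.resize(b,None,fx=6,fy=6,interpolation=2)[:600];cv2.imwrite('pics/c2.png',b)
```

```text
(no output)
```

View pics/c1.png

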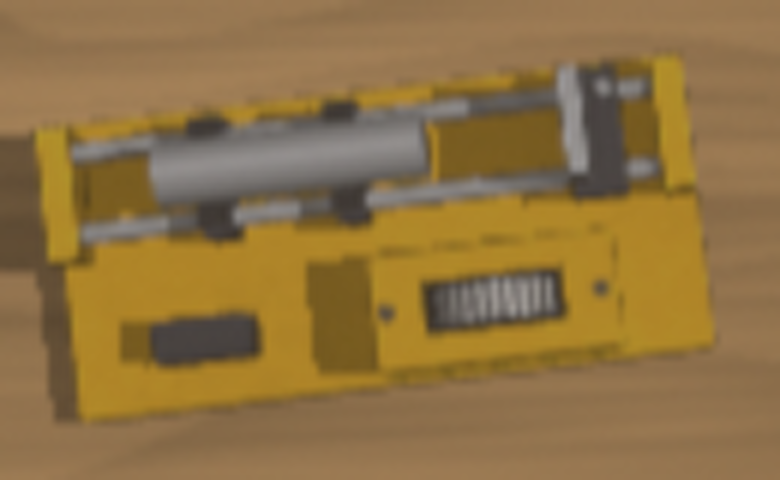

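View pics/c2.png

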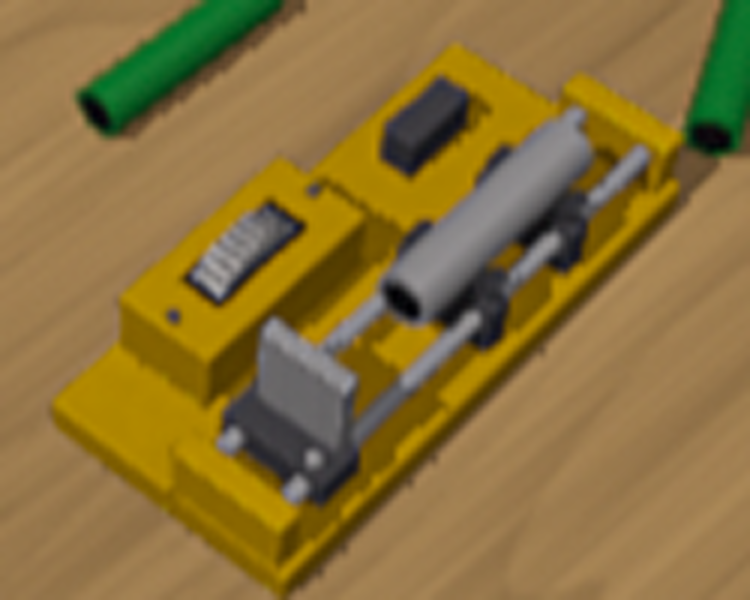

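Run:
```python
from h import *
def t(c,z): return ray('t0',150+(c[0]+.5)/6-.5,135+(c[1]+.5)/6-.5,z)
def s(c,z): return ray('s0',240+(c[0]+.5)/6-.5,130+(c[1]+.5)/6-.5,z)
sl=[t(c,68) for c in((423,287),(560,268),(566,315),(430,333))]
for p in sl:print('slot',p.round(1))
W=np.mean(sl,0);print('W',W)
print('len',np.linalg.norm(sl[0]-sl[1]),np.linalg.norm(sl[2]-sl[3]))
f=[t(c,107) for c in((558,68),(572,172))];print('plate',f, np.linalg.norm(f[0]-f[1]))
ends=[t((428,148),76),t((155,178),76)];print('tube',ends,np.linalg.norm(ends[0]-ends[1]))
print('bar far',t((72,152),60),t((560,98),60));
# base plate lower edge direction
d=ends[1]-ends[0];print('dir tube',d/np.linalg.norm(d))
d=(sl[0]-sl[1]+sl[3]-sl[2]);print('dir slot',d/np.linalg.norm(d))
d=t((80,420),15)-t((713,347),15);print('dir base',d/np.linalg.norm(d))
y=d/np.linalg.norm(d);x=np.cross(y,[0,0,1]);F=np.mean(f,0)
print('gap',(ends[0]-F)@y,'lateral F-W',(F-W)@x,'along',(F-W)@y,'tube lat',(ends[0]-W)@x)
ss=[s(c,68) for c in((190,272),(268,202),(303,232),(222,305))]
print('scene slot',np.mean(ss,0), s((190,330),68))
```

```text
slot [497.1 182.7  68. ]
slot [504.4 116.4  68. ]
slot [481.5 114.1  68. ]
slot [474.8 179.9  68. ]
W [489.46304298 148.29266435  68.        ]
len 66.71440947786529 66.09856557411815
plate [array([595.40130329, 113.24310199, 107.        ]), array([546.12137276, 108.03768308, 107.        ])] 49.55409104615103
tube [array([563.49599436, 177.95314594,  76.        ]), array([552.82808581, 309.17459317,  76.        ])] 131.65436750953643
bar far [568.70452653 352.5022205   60.        ] [588.30546026 114.43030211  60.        ]
dir tube [-0.08102966  0.99671169  0.        ]
dir slot [-0.10509546  0.99446214  0.        ]
dir base [-0.0846732   0.99640878  0.        ]
gap 67.68619814090052 lateral F-W 77.81819630417428 along -44.40084091501275 tube lat 76.27853037525367
scene slot [489.52216065 149.45157746  68.        ] [505.01788679  97.39376621  68.        ]
```

The measurements agree with the given sizes. Slot length is 66 mm, plate width 49.6 mm, stop lateral offset 77.8 mm and tube length 131.7 mm. The wheel centre is about (489.5, 149), travel runs along (-0.085, 0.996), and the gap is about 68 mm. I'll align the yaw, close the fingers and move over.

>>> {"op": "play_rows", "data": {"rows": [{"dp":[0,0,0],"turn":[0,0,1],"fingers":1},{"dp":[0,0,0],"turn":[0,0,0.5],"fingers":1},{"dp":[0.48,-0.84,0],"turn":[0,0,0],"fingers":1},{"dp":[0.48,-0.84,0],"turn":[0,0,0],"fingers":1},{"dp":[0.48,-0.84,0],"turn":[0,0,0],"fingers":1}], "force": 40}}

```text
clock: 0.52
eef_pos: [198.5, -500.0, 191.0]
tcp_rot: [-3.14, 0.0, 0.083]
contact_force: [0.5, -0.2, -0.2]
opening: 0.302
grasp_force: 0.0
```

>>> {"op": "play_rows", "data": {"rows": [{"dp":[0.48,-0.84,0],"turn":[0,0,0],"fingers":1},{"dp":[0.48,-0.84,0],"turn":[0,0,0],"fingers":1},{"dp":[0.48,-0.84,0],"turn":[0,0,0],"fingers":1},{"dp":[0.48,-0.84,0],"turn":[0,0,0],"fingers":1},{"dp":[0.48,-0.84,0],"turn":[0,0,0],"fingers":1}]}}

```text
clock: 0.93
eef_pos: [280.1, -324.1, 191.6]
tcp_rot: [-3.141, 0.0, 0.084]
contact_force: [1.3, -0.9, 0.8]
opening: 0.006
grasp_force: 0.0
```

>>> {"op": "play_rows", "data": {"rows": [{"dp":[0.48,-0.84,0],"turn":[0,0,0],"fingers":1},{"dp":[0.48,-0.84,0],"turn":[0,0,0],"fingers":1},{"dp":[0.48,-0.84,0],"turn":[0,0,0],"fingers":1},{"dp":[0.48,-0.84,0],"turn":[0,0,0],"fingers":1},{"dp":[0.48,-0.84,0],"turn":[0,0,0],"fingers":1}]}}

```text
clock: 1.35
eef_pos: [361.6, -148.6, 191.8]
tcp_rot: [3.141, -0.0, 0.084]
contact_force: [2.3, -0.7, -0.0]
opening: -0.001
grasp_force: 0.0
```

>>> {"op": "play_rows", "data": {"rows": [{"dp":[0.48,-0.84,0],"turn":[0,0,0],"fingers":1},{"dp":[0.48,-0.84,0],"turn":[0,0,0],"fingers":1},{"dp":[0.48,-0.84,0],"turn":[0,0,0],"fingers":1},{"dp":[0.48,-0.84,0],"turn":[0,0,0],"fingers":1},{"dp":[0.48,-0.84,0],"turn":[0,0,0],"fingers":1}]}}

```text
clock: 1.77
eef_pos: [443.1, 27.1, 191.8]
tcp_rot: [3.142, -0.0, 0.085]
contact_force: [0.4, -1.0, 0.1]
opening: 0.001
grasp_force: 0.0
```

>>> {"op": "play_rows", "data": {"rows": [{"dp":[0.48,-0.84,0],"turn":[0,0,0],"fingers":1},{"dp":[0.48,-0.84,0],"turn":[0,0,0],"fingers":1},{"dp":[0.48,-0.84,0],"turn":[0,0,0],"fingers":1},{"dp":[0,0,0.5],"turn":[0,0,0],"fingers":1},{"dp":[0,0,0],"turn":[0,0,0],"fingers":1}]}}

```text
clock: 2.18
eef_pos: [490.3, 131.7, 169.0]
tcp_rot: [3.141, 0.004, 0.088]
contact_force: [-1.4, -0.6, -0.5]
opening: 0.0
grasp_force: 0.0
```

Run:
```python
from h import *
s=r.sense();print(s['eef_pos'],s['tcp_rot'],s['contact_force'],s['clock'])
a=grab('top','t1');b=grab('wrist','w1');c=grab('scene','s1')
for f,i,(u,v) in(('t1','a',(1,1)),):pass
A=cv2.resize(a['pixels'][135:215,150:280],None,fx=3,fy=3,interpolation=2)
C=cv2.resize(c['pixels'][110:230,240:365],None,fx=3,fy=3,interpolation=2)
im=np.zeros((560,800,3),np.uint8);im[:240,:390]=A;im[:360,400:775]=C;im[250:514,:352]=cv2.resize(b['pixels'],(352,264),interpolation=cv2.INTER_AREA)
cv2.imwrite('pics/m1.png',im[:,:,::-1])
```

```text
[490.30422964 131.68383425 168.99666553] [3.14091217 0.00412313 0.08783937] [-1.3605135  -0.62999202 -0.49421206] 2.1833
```

View pics/m1.png

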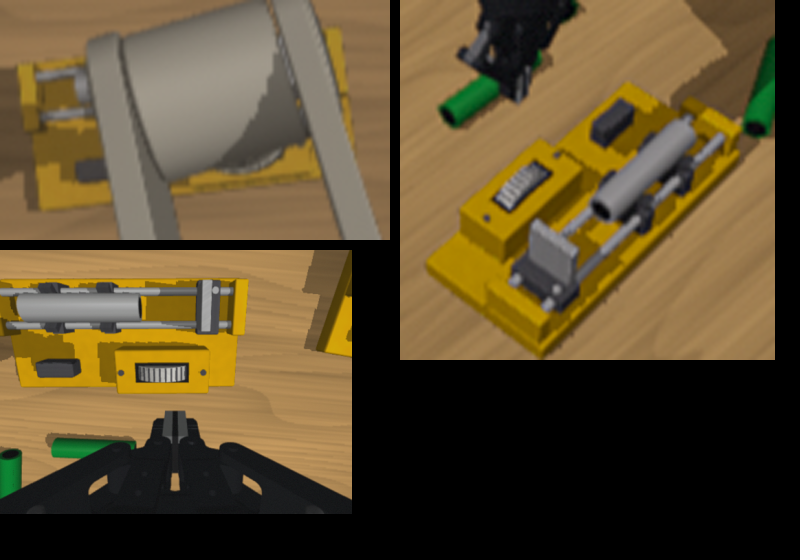

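The mosaic shows the closed fingertips above and behind the slot, with the fixture undisturbed. In the wrist view the slot centre is near mosaic (162,373), which is wrist pixel (236,179). I'll cross-check the wheel position from there.

Run:
```python
from h import *
k=512/352
m=lambda u,v,z: ray('w1',u*k,(v-250)*k,z).round(1)
sl=[m(135,364,68),m(188,363,68),m(189,383,68),m(136,384,68)]
print(sl,np.mean(sl,0)); F=m(197,306,107);E=m(141,306,76);print('face',F,'tube end',E)
print('tip width', m(163,412,169),m(186,412,169), 'tcp', proj('w1',r.sense()['eef_pos']))
print(r.sense()['eef_pos'])
```

```text
[array([497.8, 181.7,  68. ]), array([504.9, 115.6,  68. ]), array([479.1, 111.6,  68. ]), array([471.8, 179.3,  68. ])] [488.4  147.05  68.  ]
face [571.3 115.6 107. ] tube end [567.2 176.3  76. ]
tip width [479.9 140.2 169. ] [481.7 120.6 169. ] tcp (np.float64(256.7575678791219), np.float64(221.34012476217447))
[490.92784015 129.5946953  171.73339478]
```

>>> {"op": "play_rows", "data": {"rows": [{"dp":[0,0,0.8],"turn":[0,0,0],"fingers":1},{"dp":[0,0,0.8],"turn":[0,0,0],"fingers":1},{"dp":[0,-0.2,0.5],"turn":[0,0,0],"fingers":1},{"dp":[0,0,0],"turn":[0,0,0],"fingers":1},{"dp":[0,0,0],"turn":[0,0,0],"fingers":1}]}}

```text
clock: 2.75
eef_pos: [490.6, 137.4, 88.1]
tcp_rot: [3.141, 0.001, 0.084]
contact_force: [-0.2, -0.6, 1.3]
opening: 0.003
grasp_force: 0.0
```

>>> {"op": "play_rows", "data": {"rows": [{"dp":[0,0,0.1],"turn":[0,0,0],"fingers":1},{"dp":[0,0,0],"turn":[0,0,0],"fingers":1},{"dp":[0,0,0],"turn":[0,0,0],"fingers":1}]}}

```text
clock: 3.0
eef_pos: [491.9, 138.2, 85.1]
tcp_rot: [-3.141, -0.002, 0.084]
contact_force: [-0.2, -1.0, -0.0]
opening: 0.004
grasp_force: 0.0
```

>>> {"op": "play_rows", "data": {"rows": [{"dp":[-0.04,0,0.05],"turn":[0,0,0],"fingers":1},{"dp":[0,0,0],"turn":[0,0,0],"fingers":1},{"dp":[0,0,0],"turn":[0,0,0],"fingers":1}]}}

```text
clock: 3.25
eef_pos: [489.4, 138.2, 82.1]
tcp_rot: [-3.142, -0.0, 0.085]
contact_force: [-0.0, 0.7, -0.2]
opening: 0.003
grasp_force: 0.0
```

>>> {"op": "play_rows", "data": {"rows": [{"dp":[0,0,0.03],"turn":[0,0,0],"fingers":1},{"dp":[0,0,0],"turn":[0,0,0],"fingers":1},{"dp":[0,0,0],"turn":[0,0,0],"fingers":1}]}}

```text
clock: 3.5
eef_pos: [489.4, 138.2, 80.5]
tcp_rot: [3.142, 0.0, 0.085]
contact_force: [-1.0, -0.3, 0.2]
opening: -0.002
grasp_force: 0.0
```

>>> {"op": "play_rows", "data": {"rows": [{"dp":[0,-0.06,0],"turn":[0,0,0],"fingers":1},{"dp":[0,-0.06,0],"turn":[0,0,0],"fingers":1},{"dp":[0,-0.06,0],"turn":[0,0,0],"fingers":1},{"dp":[0,0,0],"turn":[0,0,0],"fingers":1}]}}

```text
clock: 3.83
eef_pos: [488.9, 145.9, 80.6]
tcp_rot: [-3.141, -0.0, 0.085]
contact_force: [0.2, 1.1, -0.7]
opening: 0.001
grasp_force: 0.0
```

>>> {"op": "play_rows", "data": {"rows": [{"dp":[0,0,0.03],"turn":[0,0,0],"fingers":1},{"dp":[0,0,0],"turn":[0,0,0],"fingers":1},{"dp":[0,0,0],"turn":[0,0,0],"fingers":1}]}}

```text
clock: 4.08
eef_pos: [488.8, 145.3, 79.3]
tcp_rot: [3.142, 0.0, 0.085]
contact_force: [0.3, 0.3, -0.3]
opening: -0.001
grasp_force: 0.0
```

Run:
```python
from h import *
s=r.sense();print(s['eef_pos'],s['contact_force'],s['wrist_torque'])
b=grab('wrist','w2');c=grab('scene','s2')
im=np.zeros((400,800,3),np.uint8);im[:300,:400]=cv2.resize(b['pixels'],(400,300),interpolation=cv2.INTER_AREA)
im[:400,400:]=cv2.resize(c['pixels'][130:230,250:350],None,fx=4,fy=4,interpolation=2)
cv2.imwrite('pics/m2.png',im[:,:,::-1])
```

```text
[488.75119891 145.34581792  79.29252385] [ 0.27961543  0.31974076 -0.33989253] [ 0.00209255  0.0040584  -0.00445945]
```

View pics/m2.png

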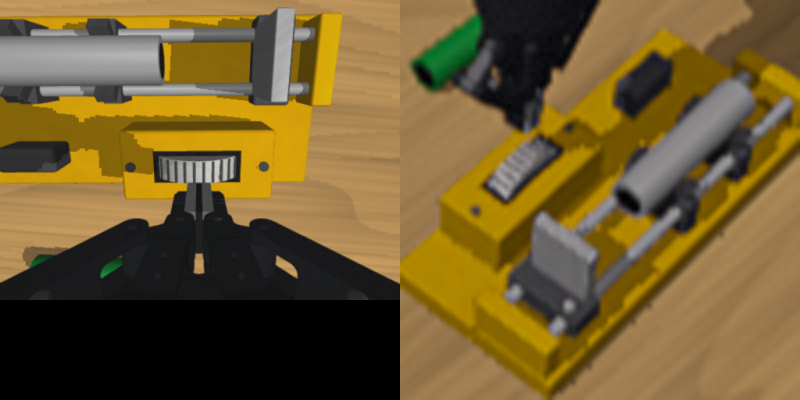

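Run:
```python
from h import *
print(np.load('pics/w2.npz')['pose'].round(2))
for p in [(489,148,82),(488.8,145.3,79.3),(488.8,145.3,85),(488.8,145.3,90),(488.8,145.3,100),(478,145.3,79.3),(467,145,79)]:
    u=proj('s2',p);w=proj('w2',p); print(p,'scene mosaic',(400+(u[0]-250)*4,(u[1]-130)*4),'wrist mosaic',(w[0]/1.28,w[1]/1.28))
```

```text
[[ 9.0000e-02 -9.6000e-01 -2.7000e-01  5.5729e+02]
 [-1.0000e+00 -8.0000e-02 -2.0000e-02  1.5163e+02]
 [-0.0000e+00  2.7000e-01 -9.6000e-01  2.6117e+02]
 [ 0.0000e+00  0.0000e+00  0.0000e+00  1.0000e+00]]
(489, 148, 82) scene mosaic (np.float64(521.1316969525801), np.float64(155.1719998122253)) wrist mosaic (np.float64(195.64260301287652), np.float64(173.97406603359357))
(488.8, 145.3, 79.3) scene mosaic (np.float64(518.1178617189523), np.float64(159.3386835034786)) wrist mosaic (np.float64(199.29395814378617), np.float64(173.21742172086246))
(488.8, 145.3, 85) scene mosaic (np.float64(518.3804313564278), np.float64(154.40690626430944)) wrist mosaic (np.float64(199.30938959784413), np.float64(176.02900158193347))
(488.8, 145.3, 90) scene mosaic (np.float64(518.6124368286487), np.float64(150.04920779519898)) wrist mosaic (np.float64(199.3236858690725), np.float64(178.63375341692085))
(488.8, 145.3, 100) scene mosaic (np.float64(519.0812285197567), np.float64(141.2440153352186)) wrist mosaic (np.float64(199.354653196724), np.float64(184.2759381682022))
(478, 145.3, 79.3) scene mosaic (np.float64(507.72150187851275), np.float64(150.7198310039861)) wrist mosaic (np.float64(198.0460005722023), np.float64(186.64975107540948))
(467, 145, 79) scene mosaic (np.float64(496.9073929021033), np.float64(142.4886130443091)) wrist mosaic (np.float64(197.20634009477234), np.float64(199.779127379609))
```

The fingertips look higher than the reported TCP in both views. Triangulating the tip.

Run:
```python
from h import *
c=np.load('pics/s2.npz')['pixels'][135:180,262:302];b=np.load('pics/w2.npz')['pixels'][190:270,205:305]
im=np.zeros((480,800,3),np.uint8);im[:450,:400]=cv2.resize(c,None,fx=10,fy=10,interpolation=0);im[:320,400:]=cv2.resize(b,None,fx=4,fy=4,interpolation=0)
cv2.imwrite('pics/m3.png',im[:,:,::-1])
```

```text
(no output)
```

View pics/m3.png

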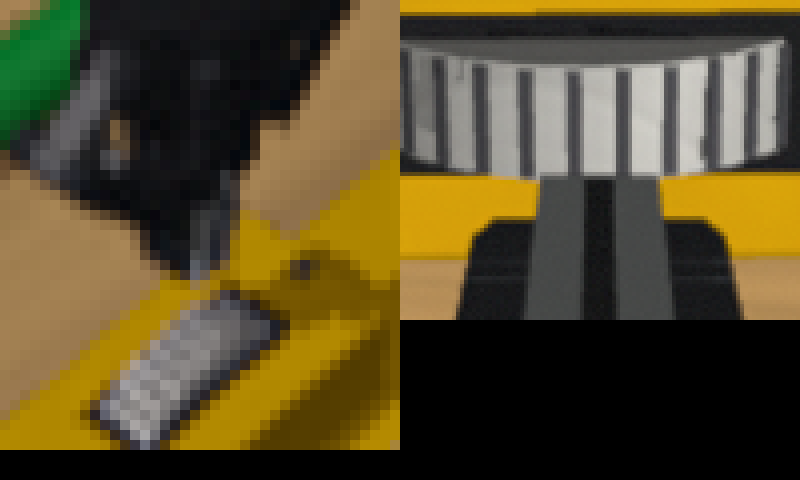

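The left crop (scene) shows the fingertip's lower end at (281.5,163), just up-image of the wheel. The right crop (wrist) shows its front edge at (255,234.5), at the wheel's near rim.

Run:
```python
from h import *
from scipy.optimize import least_squares
f=lambda p:np.r_[np.array(proj('s2',p))-(281.5,163),(np.array(proj('w2',p))-(255,234.5))]
o=least_squares(f,[489,145,90]);print(o.x,o.fun)
for z in(79,85,90,95,100,105):print(z,ray('s2',281.5,163,z)[:2],ray('w2',255,234.5,z)[:2])
```

```text
[495.68245447 146.01090039 114.66143585] [0.33568553 0.2909452  0.00882414 0.07357488]
79 [474.28245931 167.37943516] [480.73126936 144.6522445 ]
85 [477.64863784 163.79139017] [483.25299303 144.88208012]
90 [480.45378661 160.80135269] [485.35442943 145.0736098 ]
95 [483.25893538 157.8113152 ] [487.45586582 145.26513948]
100 [486.06408415 154.82127772] [489.55730222 145.45666916]
105 [488.86923293 151.83124023] [491.65873862 145.64819884]
```

Both views agree that the true tip is about 32 mm above the reported TCP, at z ≈ 113. I'll back up to the stroke start and descend, watching the force.

>>> {"op": "play_rows", "data": {"rows": [{"dp":[0,0.2,0.2],"turn":[0,0,0],"fingers":1},{"dp":[0,0,0.2],"turn":[0,0,0],"fingers":1},{"dp":[0,0,0.1],"turn":[0,0,0],"fingers":1},{"dp":[0,0,0],"turn":[0,0,0],"fingers":1}]}}

```text
clock: 4.52
eef_pos: [488.5, 136.9, 57.9]
tcp_rot: [3.141, 0.002, 0.084]
contact_force: [-0.1, 0.1, 0.3]
opening: -0.001
grasp_force: 0.0
```

>>> {"op": "play_rows", "data": {"rows": [{"dp":[0,0,0.05],"turn":[0,0,0],"fingers":1},{"dp":[0,0,0],"turn":[0,0,0],"fingers":1},{"dp":[0,0,0],"turn":[0,0,0],"fingers":1}]}}

```text
clock: 4.77
eef_pos: [489.6, 137.5, 57.4]
tcp_rot: [-3.142, -0.0, 0.085]
contact_force: [-0.1, -0.6, 0.3]
opening: 0.001
grasp_force: 0.0
```

>>> {"op": "play_rows", "data": {"rows": [{"dp":[0,0,0.05],"turn":[0,0,0],"fingers":1},{"dp":[0,0,0],"turn":[0,0,0],"fingers":1},{"dp":[0,0,0],"turn":[0,0,0],"fingers":1}]}}

```text
clock: 5.02
eef_pos: [489.5, 137.5, 55.4]
tcp_rot: [3.142, -0.0, 0.085]
contact_force: [-0.3, 0.1, 0.4]
opening: 0.004
grasp_force: 0.0
```

>>> {"op": "play_rows", "data": {"rows": [{"dp":[0,0,0.05],"turn":[0,0,0],"fingers":1},{"dp":[0,0,0],"turn":[0,0,0],"fingers":1},{"dp":[0,0,0],"turn":[0,0,0],"fingers":1}]}}

```text
clock: 5.27
eef_pos: [489.4, 137.4, 53.3]
tcp_rot: [3.142, 0.0, 0.085]
contact_force: [0.1, -0.7, 1.1]
opening: -0.001
grasp_force: 0.0
```

>>> {"op": "play_rows", "data": {"rows": [{"dp":[0,0,0.04],"turn":[0,0,0],"fingers":1},{"dp":[0,0,0],"turn":[0,0,0],"fingers":1},{"dp":[0,0,0],"turn":[0,0,0],"fingers":1}]}}

```text
clock: 5.52
eef_pos: [489.4, 137.4, 51.7]
tcp_rot: [3.142, 0.0, 0.085]
contact_force: [-0.2, 0.0, -0.1]
opening: -0.0
grasp_force: 0.0
```

>>> {"op": "play_rows", "data": {"rows": [{"dp":[0,0,0.04],"turn":[0,0,0],"fingers":1},{"dp":[0,0,0],"turn":[0,0,0],"fingers":1},{"dp":[0,0,0],"turn":[0,0,0],"fingers":1}]}}

```text
clock: 5.77
eef_pos: [489.4, 137.4, 50.1]
tcp_rot: [3.142, 0.0, 0.085]
contact_force: [0.1, -0.1, -0.4]
opening: -0.001
grasp_force: 0.0
```

>>> {"op": "play_rows", "data": {"rows": [{"dp":[0,0,0.04],"turn":[0,0,0],"fingers":1},{"dp":[0,0,0],"turn":[0,0,0],"fingers":1},{"dp":[0,0,0],"turn":[0,0,0],"fingers":1}]}}

```text
clock: 6.02
eef_pos: [489.4, 137.4, 48.5]
tcp_rot: [3.142, 0.0, 0.085]
contact_force: [-1.1, -0.3, 0.3]
opening: -0.001
grasp_force: 0.0
```

>>> {"op": "play_rows", "data": {"rows": [{"dp":[0,-0.08,0],"turn":[0,0,0],"fingers":1},{"dp":[0,-0.07,0],"turn":[0,0,0],"fingers":1},{"dp":[0,0,0],"turn":[0,0,0],"fingers":1},{"dp":[0,0,0],"turn":[0,0,0],"fingers":1}]}}

```text
clock: 6.35
eef_pos: [489.0, 143.6, 48.6]
tcp_rot: [-3.142, -0.0, 0.085]
contact_force: [-0.7, 0.3, 0.8]
opening: -0.003
grasp_force: 0.0
```

Run:
```python
from h import *
print(r.sense()['eef_pos'],r.sense()['contact_force'])
grab('scene','s4');grab('wrist','w4')
c=np.load('pics/s4.npz')['pixels'][135:195,252:302];b=np.load('pics/w4.npz')['pixels'][150:270,155:355]
print(np.load('pics/w4.npz')['fx'])
im=np.zeros((480,800,3),np.uint8);im[:480,:400]=cv2.resize(c,None,fx=8,fy=8,interpolation=0);im[:240,400:]=cv2.resize(b,None,fx=2,fy=2,interpolation=0)
cv2.imwrite('pics/m4.png',im[:,:,::-1])
```

```text
[488.97932231 143.6424249   48.60701933] [-0.73909189  0.28622701  0.76472344]
334.70315007104614
```

View pics/m4.png

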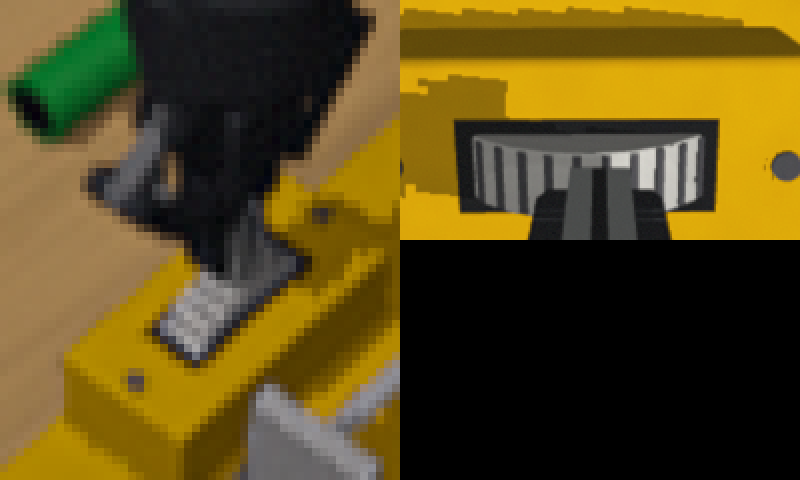

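The tip is now over the wheel rim. The scene tip is near (283,170) and the wrist tip near (255,233), about 2 mm above the rim. Continuing down.

>>> {"op": "play_rows", "data": {"rows": [{"dp":[0,0,0.04],"turn":[0,0,0],"fingers":1},{"dp":[0,0,0],"turn":[0,0,0],"fingers":1},{"dp":[0,0,0],"turn":[0,0,0],"fingers":1}]}}

```text
clock: 6.7
eef_pos: [488.9, 143.3, 46.9]
tcp_rot: [3.142, 0.0, 0.085]
contact_force: [-0.9, -0.1, 0.1]
opening: 0.001
grasp_force: 0.0
```

>>> {"op": "play_rows", "data": {"rows": [{"dp":[0,0,0.03],"turn":[0,0,0],"fingers":1},{"dp":[0,0,0],"turn":[0,0,0],"fingers":1},{"dp":[0,0,0],"turn":[0,0,0],"fingers":1}]}}

```text
clock: 6.95
eef_pos: [488.9, 143.3, 45.7]
tcp_rot: [3.142, 0.0, 0.085]
contact_force: [0.0, 0.3, 0.3]
opening: -0.002
grasp_force: 0.0
```

>>> {"op": "play_rows", "data": {"rows": [{"dp":[0,0,0.03],"turn":[0,0,0],"fingers":1},{"dp":[0,0,0],"turn":[0,0,0],"fingers":1},{"dp":[0,0,0],"turn":[0,0,0],"fingers":1}]}}

```text
clock: 7.2
eef_pos: [488.9, 143.4, 44.5]
tcp_rot: [3.142, 0.0, 0.085]
contact_force: [-0.3, 0.4, -0.8]
opening: 0.0
grasp_force: 0.0
```

>>> {"op": "play_rows", "data": {"rows": [{"dp":[0,0,0.03],"turn":[0,0,0],"fingers":1},{"dp":[0,0,0],"turn":[0,0,0],"fingers":1},{"dp":[0,0,0],"turn":[0,0,0],"fingers":1}]}}

```text
clock: 7.45
eef_pos: [488.9, 143.4, 43.3]
tcp_rot: [3.142, 0.0, 0.085]
contact_force: [-0.2, 1.1, -0.9]
opening: -0.004
grasp_force: 0.0
```

>>> {"op": "play_rows", "data": {"rows": [{"dp":[0,0,0.03],"turn":[0,0,0],"fingers":1},{"dp":[0,0,0],"turn":[0,0,0],"fingers":1},{"dp":[0,0,0],"turn":[0,0,0],"fingers":1}]}}

```text
clock: 7.7
eef_pos: [489.1, 143.5, 42.5]
tcp_rot: [-3.141, -0.0, 0.085]
contact_force: [-1.0, -0.2, 4.8]
opening: 0.001
grasp_force: 2.4
```

>>> {"op": "play_rows", "data": {"rows": [{"dp":[0,0,0.03],"turn":[0,0,0],"fingers":1},{"dp":[0,0,0],"turn":[0,0,0],"fingers":1},{"dp":[0,0,0],"turn":[0,0,0],"fingers":1}]}}

```text
clock: 7.95
eef_pos: [489.2, 143.5, 42.3]
tcp_rot: [-3.141, -0.001, 0.085]
contact_force: [-6.2, -1.0, 19.3]
opening: -0.003
grasp_force: 9.8
```

Contact found: the rim top is at reported z ≈ 42.6. I'll ease off slightly and do the first stroke.

>>> {"op": "play_rows", "data": {"rows": [{"dp":[0,0,-0.015],"turn":[0,0,0],"fingers":1},{"dp":[0,-0.08,0],"turn":[0,0,0],"fingers":1},{"dp":[0,-0.08,0],"turn":[0,0,0],"fingers":1},{"dp":[0,-0.08,0],"turn":[0,0,0],"fingers":1},{"dp":[0,0,0],"turn":[0,0,0],"fingers":1}]}}

```text
clock: 8.37
eef_pos: [488.4, 153.3, 42.3]
tcp_rot: [-3.141, -0.0, 0.085]
contact_force: [-3.7, 0.6, 10.4]
opening: -0.001
grasp_force: 5.6
```

```bash
cat >> h.py <<'E'
def gap(f):
    # rectify wrist view: sample image along tube axis line at z=92(tube top) / 107(plate top)
    grab('wrist',f); return f
E
python3 - <<'E'
from h import *
print(r.sense()['eef_pos'],r.sense()['contact_force'])
# track stop plate motion in scene by subpixel template matching s0 -> now
d=grab('scene','s5');g=lambda f:cv2.cvtColor(np.load('pics/'+f+'.npz')['pixels'],cv2.COLOR_RGB2GRAY)
print(proj('s0',(571,111,107)),proj('s0',(571-.85,121,107)))
T=g('s0')[180:214,276:302]
R=cv2.matchTemplate(g('s5')[150:240,260:340],T,cv2.TM_CCOEFF_NORMED);m=cv2.minMaxLoc(R);print(m[1],m[3][0]+260-276,m[3][1]+150-180)
E
```

```text
[488.37239876 153.34553105  42.31338512] [-3.73318936  0.60394536 10.37937047]
(np.float64(291.8968486975462), np.float64(187.74745368267602)) (np.float64(294.27443206417564), np.float64(185.5383013753685))
0.8544939160346985 3 -3
```

The stop has advanced about 13 mm. I'll finish this stroke, lift, return and stroke again.

>>> {"op": "play_rows", "data": {"rows": [{"dp":[0,-0.07,0],"turn":[0,0,0],"fingers":1},{"dp":[0,0,-0.1],"turn":[0,0,0],"fingers":1},{"dp":[0,0.2,0],"turn":[0,0,0],"fingers":1},{"dp":[0,0.19,0],"turn":[0,0,0],"fingers":1},{"dp":[0,0,0],"turn":[0,0,0],"fingers":1}]}}

```text
clock: 8.83
eef_pos: [489.1, 138.7, 45.4]
tcp_rot: [3.141, 0.0, 0.084]
contact_force: [-0.2, -0.2, 0.0]
opening: 0.003
grasp_force: 0.0
```

>>> {"op": "play_rows", "data": {"rows": [{"dp":[0,0,0.1],"turn":[0,0,0],"fingers":1},{"dp":[0,0,0],"turn":[0,0,0],"fingers":1},{"dp":[0,0,0],"turn":[0,0,0],"fingers":1}]}}

```text
clock: 9.08
eef_pos: [489.7, 139.8, 42.2]
tcp_rot: [3.141, -0.001, 0.084]
contact_force: [-3.1, -3.3, 14.7]
opening: -0.001
grasp_force: 7.2
```

>>> {"op": "play_rows", "data": {"rows": [{"dp":[0,-0.08,0],"turn":[0,0,0],"fingers":1},{"dp":[0,-0.1,0],"turn":[0,0,0],"fingers":1},{"dp":[0,-0.1,0],"turn":[0,0,0],"fingers":1},{"dp":[0,-0.1,0],"turn":[0,0,0],"fingers":1},{"dp":[0,0,0],"turn":[0,0,0],"fingers":1}]}}

```text
clock: 9.5
eef_pos: [488.3, 155.9, 42.1]
tcp_rot: [-3.141, -0.001, 0.084]
contact_force: [-2.3, 1.7, 12.1]
opening: -0.001
grasp_force: 6.1
```

>>> {"op": "play_rows", "data": {"rows": [{"dp":[0,0,-0.1],"turn":[0,0,0],"fingers":1},{"dp":[0,0.2,0],"turn":[0,0,0],"fingers":1},{"dp":[0,0.18,0],"turn":[0,0,0],"fingers":1},{"dp":[0,0,0],"turn":[0,0,0],"fingers":1}]}}

```text
clock: 9.83
eef_pos: [488.9, 138.7, 45.2]
tcp_rot: [3.141, 0.001, 0.084]
contact_force: [-0.8, -0.5, -0.4]
opening: -0.003
grasp_force: 0.0
```

Run:
```python
from h import *
print(r.sense()['eef_pos'],r.sense()['contact_force'])
b=grab('wrist','w6');c=grab('scene','s6')
im=np.zeros((600,800,3),np.uint8);im[:300,:400]=cv2.resize(b['pixels'],(400,300),interpolation=cv2.INTER_AREA)
im[:480,400:]=cv2.resize(c['pixels'][160:220,275:325],None,fx=8,fy=8,interpolation=2);cv2.imwrite('pics/m6.png',im[:,:,::-1])
```

```text
[488.91556667 138.68871637  45.16964921] [-0.77219623 -0.45171417 -0.38492241]
```

View pics/m6.png

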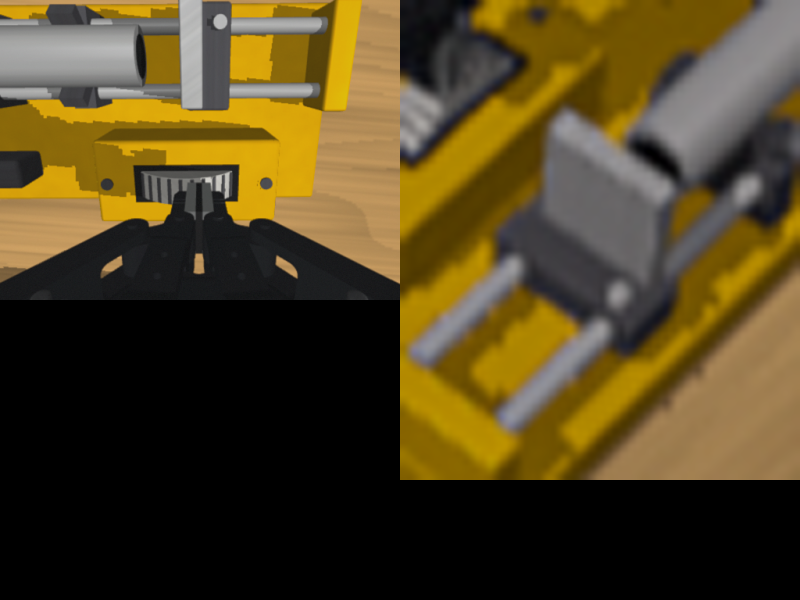

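The wrist view puts the stop's top front edge near (180,50) and the tube end near (140,55) in mosaic pixels. Computing the remaining gap.

Run:
```python
from h import *
y=np.array([-.085,.9964,0]);k=1.28
F=ray('w6',180*k,52*k,107);E=ray('w6',139*k,55*k,76);print(F,E,(E-F)@y)
E2=ray('w6',136.5*k,26*k,92);print((E2-F)@y)
W=np.array([489,148.5,68]);print('tube end moved?',E,'stop along from W',(F-W)@y,'was -44')
g=cv2.cvtColor(np.load('pics/w6.npz')['pixels'],cv2.COLOR_RGB2GRAY);print(g[int(55*k),165:250])
```

```text
[567.09833086 153.91087039 107.        ] [566.105731 178.326182  76.      ] 24.41178747770149
21.359957671230482
tube end moved? [566.105731 178.326182  76.      ] stop along from W -1.2469668645727983 was -44
[179 179 181 181 181 175 142 113 102  59  28  25  24  24  23  20  20  20
  13  19  27  56  93 106 106 107 106 106 107 107 107 106 108 107 106 107
 107 107 107 107 107 106 108 108 108 108 106 107 108 109 107 107 107 107
 106 106 107 106 106 106 106 106 106 105 106 105 146 177 183 184 183 184
 183 184 183 184 183 184 184 184 185 185 185 187 187]
```

About 22–24 mm is left, which needs roughly 12.5 mm of rolling.

>>> {"op": "play_rows", "data": {"rows": [{"dp":[0,0,0.1],"turn":[0,0,0],"fingers":1},{"dp":[0,0,0],"turn":[0,0,0],"fingers":1},{"dp":[0,0,0],"turn":[0,0,0],"fingers":1}]}}

```text
clock: 10.18
eef_pos: [489.8, 140.1, 42.3]
tcp_rot: [3.141, -0.001, 0.085]
contact_force: [-2.8, -2.4, 13.2]
opening: -0.002
grasp_force: 6.9
```

>>> {"op": "play_rows", "data": {"rows": [{"dp":[0,-0.08,0],"turn":[0,0,0],"fingers":1},{"dp":[0,-0.08,0],"turn":[0,0,0],"fingers":1},{"dp":[0,-0.08,0],"turn":[0,0,0],"fingers":1},{"dp":[0,-0.07,0],"turn":[0,0,0],"fingers":1},{"dp":[0,0,0],"turn":[0,0,0],"fingers":1}]}}

```text
clock: 10.6
eef_pos: [488.7, 153.1, 42.3]
tcp_rot: [-3.141, -0.001, 0.085]
contact_force: [-2.1, 0.7, 13.8]
opening: -0.003
grasp_force: 6.9
```

>>> {"op": "play_rows", "data": {"rows": [{"dp":[0,0,-0.15],"turn":[0,0,0],"fingers":1},{"dp":[0,0.29,0],"turn":[0,0,0],"fingers":1},{"dp":[0,0,0],"turn":[0,0,0],"fingers":1},{"dp":[0,0,0],"turn":[0,0,0],"fingers":1}]}}

```text
clock: 10.93
eef_pos: [489.0, 140.3, 47.3]
tcp_rot: [3.141, 0.0, 0.084]
contact_force: [-0.5, 0.6, -0.5]
opening: -0.003
grasp_force: 0.0
```

Run:
```python
from h import *
s=r.sense();print(s['eef_pos'],s['contact_force'],s['clock'])
grab('wrist','w7');b=np.load('pics/w7.npz')['pixels'];grab('top','t7');grab('scene','s7')
g=cv2.cvtColor(b,cv2.COLOR_RGB2GRAY);print(g[70,165:250])
for f,z,u in(('w6',76,179),('w6',107,231)):print(z,ray(f,u,70,z))
```

```text
[489.01359821 140.28385421  47.28492617] [-0.49154767  0.62520449 -0.53921227] 10.9333
[121 122 122 122 122 121 121 122 122 124 123 113  77 116 157 181 181 181
 179 180 182 181 183 182 184 185 185 185 185 187 187 187 189 189 188 189
 190 189 188 178 167 130 109 110 110 109 109 109 108 107 107 107 108 108
 103  92  82  83  82  83  82  80  80  78  78  76  78  79  78  81  78  78
  79  81  82  82  81  79  78  79  79  79  79  79  80]
76 [566.30531987 177.87277592  76.        ]
107 [566.02698916 153.63683635 107.        ]
```

Run:
```python
from h import *
y=np.array([-.085,.9964,0]);F=ray('w7',178,70,107);E=ray('w6',179,70,76)
print(F,'gap',(E-F)@y)
F0=ray('w6',231,70,107);print('moved',(F-F0)@y)
L=lambda f:np.load('pics/'+f+'.npz')['pixels']
im=np.zeros((600,800,3),np.uint8)
im[:480,:400]=cv2.resize(L('s7')[150:210,285:335],None,fx=8,fy=8,interpolation=2)
im[:300,400:]=cv2.resize(L('w7'),(400,300),interpolation=3)
im[300:588,400:]=cv2.resize(L('w7')[30:102,125:225],None,fx=4,fy=4,interpolation=2)
cv2.imwrite('pics/m7.png',im[:,:,::-1])
# tube shift: far part of tube in scene, s0 vs s7
g=lambda f:cv2.cvtColor(L(f),cv2.COLOR_RGB2GRAY).astype(np.float32)
a=g('s0')[140:175,318:350];b=g('s7')[140:175,318:350];print('tube region shift px',cv2.phaseCorrelate(a,b))
a=g('s0')[230:355,120:270];b=g('s7')[230:355,120:270];print('spare diff',np.abs(a-b).mean())
```

```text
[564.65572818 173.49222992 107.        ] gap 4.2245607450195894
moved 19.900471329997895
tube region shift px ((-0.3872440477379264, 0.12501092578391493), 0.8571767612463899)
spare diff 0.83077335
```

View pics/m7.png

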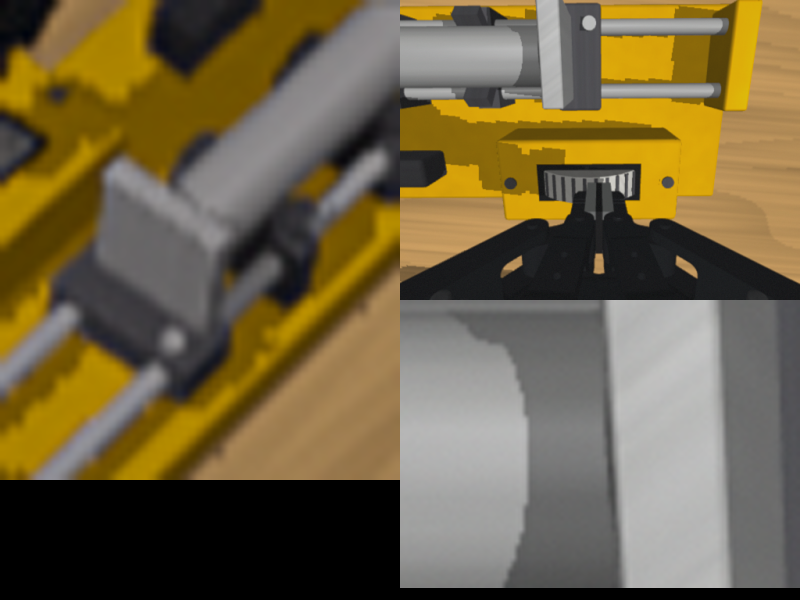

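The stop now sits about 2–4 mm from the tube end, the tube and spare fixture have not moved, and the finger is off the wheel. Handing in.

```bash
python3 -c "
from rig import r
print(r.sign_off())"
```

```text
the job is handed in; nothing more can be done
None
```

I rolled the loaded fixture's wheel in three fingertip strokes until its stop stood an estimated 2–4 mm from the tube end; the images showed no movement of the tube or the empty fixture, and the job is handed in (no verdict was returned).

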